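Hold the polishing machine's guard open

ROBOT

A 7-joint arm with a two-finger parallel gripper is mounted at the origin on the work surface. World frame = base frame: x ahead of the robot, y to its left, z up, the work surface at z = 0. Lengths are in mm, angles in degrees, forces in N, time in s.
With the tool pointing down it reaches from about 425 to 800 mm from the base axis. Payload 8.3 kg.
Tool frame: the origin (TCP) lies between the finger pads, 19 mm behind the fingertips; this is the grasp point; z points along the fingers, y is the line along which they close (so a half turn about z gives the same grasp; the last joint's range is limited). The gripper opens to 85 mm and grips with 20 to 120 N. Pads are 22 mm wide; open, the fingers measure 114 mm over their backs; the gripper's body (76 mm by 85 mm) begins 54 mm behind the grasp point. The pads swing forward as they close: fully open they stand 13 mm farther back than shut.
Start: joints at [-72.875, 21.967, 0.94, 78.501, -0.361, 79.538, -2.664], TCP at [221.173, 584.54, 249.979] pointing down, gripper open.
Joint ranges: [-169.22, 169.22], [-14.56, 117.87], [-87.37, 89.26], [10.42, 133.3], [-82.24, 262.24], [0.94, 117.77], [-172.7, 172.7]. Speed limits (degrees/s): [136.94, 136.94, 172.46, 172.46, 180, 180, 180].

INTERFACE

Orientations are given as a 3x3 rotation matrix whose columns are the frame's x, y, z axes.
In Python, from cell import r, ik, readout, snapshot, get_calibration, spot_in gives the robot as it stands. The module is installed in compiled form; this text tells all that it offers. Calls block until the motion is done:
- r.movep(position, orientation): joint-space move of the TCP to a pose.
- r.move_linear(position, ori=None, max_speed=150): straight line of the TCP; ori=None keeps the orientation; max_speed is the mean speed in mm/s.
- r.move_j(angles): joint-space move.
- r.grip(opening, newtons=None): opening from 0.0 (shut) to 1.0 (fully open); newtons is the grip in N (None keeps the last); returns when the fingers have stopped.
- r.sleep(seconds).
- ik(position, orientation): joint angles nearest the present ones, or None.
- readout.observe(): the state.
- snapshot(name): name is "scene" or "top"; returns the picture (420x560x3 uint8, red, green, blue); there is no depth.
- get_calibration(name): a dict with "intrinsics" (3x3 intrinsics, pixels), "R" (3x3) and "t" (3): a world point X has camera coordinates R X + t. Camera axes: x right, y down, z forward; pixel columns grow to the right and rows downward; lengths in mm; the calibration is good to about 2 mm. A picture is of the moment at which its call begins. get_calibration takes no time and is no camera call.
A pose or a line that the arm cannot do raises r.Unreachable and nothing moves.
- r.job_done(): hands the job in; it is judged then, once.
Trained networks look in the newest picture that a camera, given by its name, has taken for a name from the list of things; names that differ only in an ending like _2 or _b are one class to them, and where a whole thing is asked for, a point or a joint stands for the part that bears it (a point fixed in the world has none). Each returns a list of dicts, best first, with "confidence" (0 to 1); they miss things now and then, are a little off and sometimes report something else, mostly with a low value. They report only what shows in the picture. A call takes as long as a camera call. They do not tell look-alikes from the thing itself.
- spot_in(label, camera): "position" ([x, y, z] in mm, in world coordinates, good to about 4 mm: the middle of the surface that is visible of it).
The state is a dict: "time_s": time; "joint_pos": joint angles; "qvel": joint speeds; "tau": joint torques, N m; "ee_pos": TCP position; "tcp_rot": TCP orientation; "force": force on the tool from outside, world axes, zero at the start; "moment": the same for the moment, N m; "opening": opening from 0.0 (shut) to 1.0 (fully open); "grasp_force": force on a finger pad.
Only numpy, scipy, OpenCV 4.12 (cv2) and the standard library are available. Lean on these libraries where they do the work, as an engineer would, in place of code of your own. Each camera call takes 0.05 s, during which the arm holds its last target. There are 200 camera calls.

TASK

One of the two polishing machines has the finished scalloped dish lying on its plate, the other a plain flat disc. Take the wire guard of the machine with the scalloped dish by the middle of its bar handle, swing it gently up to 60 degrees from shut, and keep holding it there, still, so that I can reach in for the dish: finish while holding it, for it drops shut if let go. Leave the other guard shut and everything else on the bench where it is.

Things in the scene. Friction and masses are not known exactly. Their poses are not given: they have to be found in the camera images.
- machine_a: green bench polishing machine, 210 (x) x 200 (y) x 55 mm high, fixed to the bench; origin at the centre of its underside; its -x axis points out of its front, roughly to the robot. On its top, in the middle, is a dark round polishing plate 130 mm across whose top is 67 mm above the bench. A wire guard is hinged over it.
- guard_a (a joint): angle of machine_a's wire guard about its hinge: 0 shut, grows as its front rises (1.047 = 60 degrees, stop at 1.6). A light spring and its weight (about 0.35 kg) pull it shut at every angle; about 3 N at the handle hold it. The guard is an open-bottomed steel wire cage 160 (x) x 164 (y) x 50 mm high; one sees through it.
- guard_a_handle (a point): middle of machine_a's guard handle: a round black bar, 12 mm thick and 122 mm long along the machine's y, held 50 mm in front of the cage by two wires 110 mm apart, so there is 40 mm of free space between bar and cage for a finger. Shut, it is 105 mm above the bench, 20 mm out past the machine's front. Its axes turn with the guard; the bar may turn between the fingers.
- guard_a_hinge (a point): middle of machine_a's guard hinge line, at the machine's back, 58 mm above the bench; the line runs along the machine's y axis. Shut, the handle is 210 mm in front of it (machine's -x) and 47 mm higher. Its axes turn with the guard.
- machine_b: green bench polishing machine, 210 (x) x 200 (y) x 55 mm high, fixed to the bench; origin at the centre of its underside; its -x axis points out of its front, roughly to the robot. On its top, in the middle, is a dark round polishing plate 130 mm across whose top is 67 mm above the bench. A wire guard is hinged over it.
- guard_b (a joint): angle of machine_b's wire guard about its hinge: 0 shut, grows as its front rises (1.047 = 60 degrees, stop at 1.6). A light spring and its weight (about 0.35 kg) pull it shut at every angle; about 3 N at the handle hold it. The guard is an open-bottomed steel wire cage 160 (x) x 164 (y) x 50 mm high; one sees through it.
- guard_b_handle (a point): middle of machine_b's guard handle: a round black bar, 12 mm thick and 122 mm long along the machine's y, held 50 mm in front of the cage by two wires 110 mm apart, so there is 40 mm of free space between bar and cage for a finger. Shut, it is 105 mm above the bench, 20 mm out past the machine's front. Its axes turn with the guard; the bar may turn between the fingers.
- guard_b_hinge (a point): middle of machine_b's guard hinge line, at the machine's back, 58 mm above the bench; the line runs along the machine's y axis. Shut, the handle is 210 mm in front of it (machine's -x) and 47 mm higher. Its axes turn with the guard.
- dish: finished silver dish, 100 mm across with ten scallops round its rim and a raised boss in the middle, 12 mm high, 0.12 kg; lies on one of the two polishing plates under the shut guard; origin at the centre of its underside
- blank: plain flat round silver-coloured disc, 70 mm across, 4 mm thick; lies on the other polishing plate; origin at the centre of its underside
- hammer: bystander: hammer with wooden handle, about 300 mm, lying in front of the left-hand machine
- mallet: bystander: black rubber mallet with a 240 mm wooden handle, lying, 60 mm high, to the right of the machines
- punch_pot: bystander: steel pot 64 mm across, 70 mm high, with punches standing in it up to 106 mm; between the machines, nearer the robot
- soap_bar: bystander: brick-coloured bar of polishing compound, 100 x 45 x 30 mm, lying between the machines
- jar: bystander: jar 64 mm across, 80 mm high, beyond the machines
- stake: bystander: turned steel stake 70 mm across, 85 mm high, beyond the machines
- block: bystander: wooden block 90 x 60 x 40 mm, in front of the right-hand machine
Not all that is in view belongs to the job. What is shaped like the dish but blue, orange or turquoise is not meant.

How it is judged (in metres and radians):
On the way:
1. the guard over the scalloped dish is lifted by the fingers (((horizontal distance between dish and machine_a below 0.05 m and value of joint guard_a above 0.2 rad and contact force between the fingers and machine_a above 1 N) or (horizontal distance between dish and machine_b below 0.05 m and value of joint guard_b above 0.2 rad and contact force between the fingers and machine_b above 1 N))), for 0.1 s.
At the end, for the whole second after the job is handed in: The guard of the machine with the scalloped dish stands at 60 degrees (55 to 65), still (under 0.08 rad/s), carried by the fingers (over 1 N) with the TCP within 40 mm of the middle of its bar handle; the other guard is shut (under 0.05 rad); dish and blank are where they were within 15 mm (((horizontal distance between dish and machine_a below 0.05 m and value of joint guard_a between 0.96 and 1.134 rad and velocity of joint guard_a between -0.08 and 0.08 rad/s and contact force between the fingers and machine_a above 1 N and distance between the grasp point and guard_a_handle below 0.04 m and value of joint guard_b below 0.05 rad and distance of each of dish, blank from where it was at the start of the episode below 0.015 m) or (horizontal distance between dish and machine_b below 0.05 m and value of joint guard_b between 0.96 and 1.134 rad and velocity of joint guard_b between -0.08 and 0.08 rad/s and contact force between the fingers and machine_b above 1 N and distance between the grasp point and guard_b_handle below 0.04 m and value of joint guard_a below 0.05 rad and distance of each of dish, blank from where it was at the start of the episode below 0.015 m))); the arm keeps its last pose, push and grip.
It fails at once if the other guard is raised ((horizontal distance between dish and machine_a below 0.05 m and value of joint guard_b above 0.12 rad) or (horizontal distance between dish and machine_b below 0.05 m and value of joint guard_a above 0.12 rad)).
It fails at once if a guard is jerked up or let fall (over 2.5 rad/s) (velocity of joint any of guard_a, guard_b above 2.5 rad/s or velocity of joint any of guard_a, guard_b below -2.5 rad/s).
It fails at once if the dish or the blank is moved more than 15 mm (distance of any of dish, blank from where it was at the start of the episode above 0.015 m).
It fails at once if a bystander is moved more than 30 mm (distance of any of hammer, mallet, punch_pot, soap_bar, jar, stake, block from where it was at the start of the episode above 0.03 m).
It also fails if it takes over 38 s, if anything falls off the work surface, if the arm or the gripper's body presses on something with over 40 N, if the wrist force passes 120 N, or if a joint passes its speed limit or range.

## Working session

There is one attempt and no reset: what is moved stays moved. The work goes in short steps, each a Python script; the robot and the scene stay as the last script left them, time stands still between calls to the robot, and variables do not carry over. Pictures are saved under pics/ and viewed, at most 10 in all, crops included, and the job is handed in when it is done.

```bash
mkdir -p pics; python3 - <<'E'
from cell import *
import cv2
for n in("scene","top"):
    cv2.imwrite(f"pics/{n}0.png",snapshot(n)[:,:,::-1]); c=get_calibration(n); print(n,c)
    for l in("guard_a_handle","dish","blank","machine_a","guard_a_hinge"):
        print(l,[(d["position"],d["confidence"]) for d in spot_in(l,n)])
o=readout.observe();print(o)
E
```

```text
scene {'intrinsics': array([[510.39173262,   0.        , 269.56584817],
       [  0.        , 510.39173262, 202.65035185],
       [  0.        ,   0.        ,   1.        ]]), 'R': array([[-0.64736862,  0.76181859, -0.02337323],
       [ 0.48325951,  0.38655795, -0.78551461],
       [-0.58938452, -0.51981284, -0.61840156]]), 't': array([ 406.95897803, -175.55720226, 1611.24405763])}
guard_a_handle [([626.3, 251.3, 107.6], 0.97), ([631.3, -173.0, 112.5], 0.53), ([638.8, 226.7, 72.5], 0.52)]
dish [([485.2, 26.9, 2.0], 0.82), ([702.0, -378.3, 0.0], 0.81), ([437.9, -333.5, 6.9], 0.77), ([635.4, -162.5, 74.9], 0.68)]
blank [([639.6, 230.2, 72.6], 0.92)]
machine_a [([673.5, -149.0, 50.1], 0.93), ([642.9, 259.9, 61.5], 0.66)]
guard_a_hinge [([628.0, 247.6, 104.9], 0.87), ([523.4, -444.3, 32.9], 0.52), ([628.6, -168.5, 108.9], 0.37)]
top {'intrinsics': array([[457.7246457 ,   0.        , 278.0126392 ],
       [  0.        , 457.7246457 , 205.98768379],
       [  0.        ,   0.        ,   1.        ]]), 'R': array([[-0.00701039, -0.99981017,  0.01817917],
       [-0.98837923,  0.00416737, -
[... 598 characters left out ...]
3718163,  -2.66314815]), 'qvel': array([ 0.07288493, -0.02882069, -0.12293694, -0.07907849,  0.07524534,
        0.08132039,  0.0859008 ]), 'tau': array([-6.46637363e-04, -6.26969576e+01,  8.42129588e-01, -3.71927226e+01,
        1.64631527e-02,  2.59757646e-03, -3.94909449e-06]), 'ee_pos': array([221.16807195, 584.54187887, 249.96354185]), 'tcp_rot': array([[-9.35292861e-01,  3.53874639e-01, -6.61074684e-05],
       [ 3.53874643e-01,  9.35292860e-01, -5.35255465e-05],
       [ 4.28885097e-05, -7.34558183e-05, -9.99999996e-01]]), 'force': array([ 0.14469063, -0.34299451,  0.0264408 ]), 'moment': array([-0.00775014, -0.02776931,  0.01057045]), 'grasp_force': 0.0, 'opening': 1.000091743387358}
```

View pics/scene0.png

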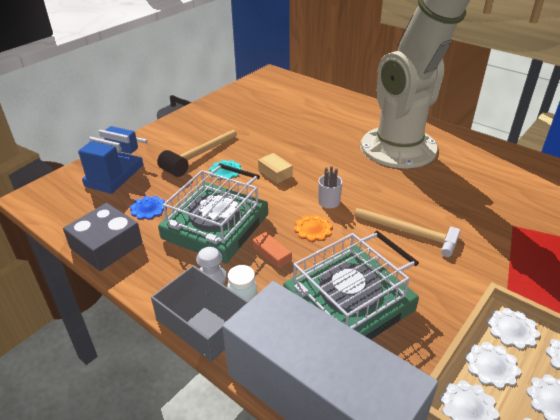

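View pics/top0.png

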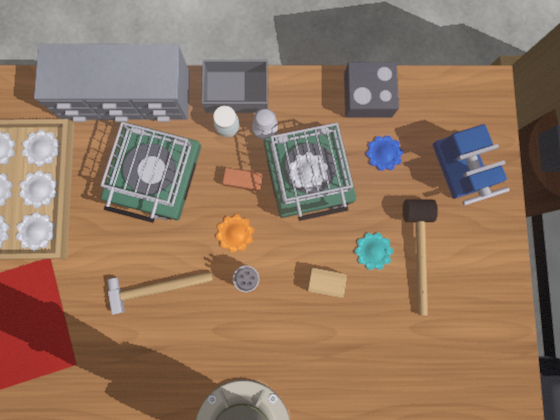

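The scalloped dish is under the right-hand guard (top view at about (307,170), scene at (217,208)). Its bar runs about (298,217)-(347,208) in the top view and (220,165)-(258,177) in the scene view. I'll enlarge both crops to get the bar ends.

```bash
python3 - <<'E'
import cv2,numpy as np
a=cv2.imread("pics/top0.png")[120:230,255:365];b=cv2.imread("pics/scene0.png")[150:260,155:275][:, :120]
a=cv2.resize(a,None,fx=4*.9,fy=4*.9,interpolation=cv2.INTER_CUBIC)
b=cv2.resize(b,None,fx=3.333,fy=3.6,interpolation=cv2.INTER_CUBIC)
cv2.imwrite("pics/crop.png",np.hstack([a,b]));print(a.shape,b.shape)
E
```

```text
(396, 396, 3) (396, 400, 3)
```

View pics/crop.png

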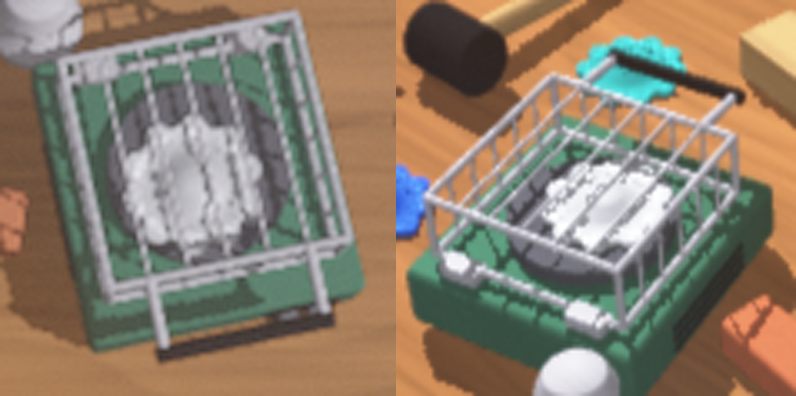

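```bash
cat > h.py <<'E'
from cell import *
import numpy as np,cv2
def P(n):
    c=get_calibration(n);return c["intrinsics"]@np.c_[c["R"],c["t"]]
T=lambda u,v:((u+.5)/3.6-.5+255,(v+.5)/3.6-.5+120)
S=lambda u,v:((u-396+.5)/(10/3)-.5+155,(v+.5)/3.6-.5+150)
def tri(a,b):
    X=cv2.triangulatePoints(P("top"),P("scene"),np.array(a,float).reshape(2,1),np.array(b,float).reshape(2,1)).ravel();return X[:3]/X[3]
L=tri(T(157,355),S(743,98));R_=tri(T(334,320),S(611,58))
HL=tri(T(97,70),S(585,318));HR=tri(T(250,37),S(460,267))
H=(L+R_)/2;Hi=(HL+HR)/2
E
python3 - <<'E'
from h import *
print(L,R_,np.linalg.norm(L-R_),HL,HR,np.linalg.norm(HL-HR));d=(L-R_)[:2];e=(HL-HR)[:2]
for v in(d,e):print(np.degrees(np.arctan2(-v[0],v[1])))
print("handle",H,"hinge",Hi,Hi-H,np.linalg.norm((Hi-H)[:2]),np.degrees(np.arctan2(*(Hi-H)[[1,0]])))
E
```

```text
[ 505.08099799 -138.98681149  103.89757881] [ 529.03970371 -259.22938018  100.64931444] 122.64928098090739 [ 716.39537432 -102.91620218   60.2346665 ] [ 739.31389564 -211.48170145   61.52651383] 110.96573849935085
11.268778817482998
11.920303097274148
handle [ 517.06035085 -199.10809583  102.27344663] hinge [ 727.85463498 -157.19895182   60.88059016] [210.79428413  41.90914402 -41.39285646] 214.92000040872935 11.244653992587706
```

The bar's measured length (122.6 mm), hinge distance (215 mm horizontally) and yaw (11.3°) agree with each other and the text. Now the grasp.

```bash
cat >> h.py <<'E'
a=np.radians(11.3);mx=np.array([np.cos(a),np.sin(a),0])
O=np.c_[np.cross(mx,[0,0,-1]),mx,[0,0,-1]]
E
python3 - <<'E'
from h import *
r.grip(0.5,50)
try: r.movep([H[0],H[1],200],O)
except r.Unreachable: print("unr")
o=readout.observe();print(o["time_s"],o["ee_pos"],o["joint_pos"],o["opening"])
r.move_linear([H[0],H[1],104],max_speed=80)
print(readout.observe()["force"])
cv2.imwrite("pics/pre.png",np.hstack([cv2.resize(snapshot("top")[100:260,230:390],(400,400)),cv2.resize(snapshot("scene")[110:270,130:290],(400,400))])[:,:,::-1])
E
```

```text
4.0417 [ 517.59908116 -198.03745768  199.88151935] [-28.21729539  22.76700773  59.27431506  96.09818782 -20.38144608
  72.88162993  46.63616648] 0.5017755709330436
[-0.40960139 -0.86732778  0.59631922]
```

View pics/pre.png

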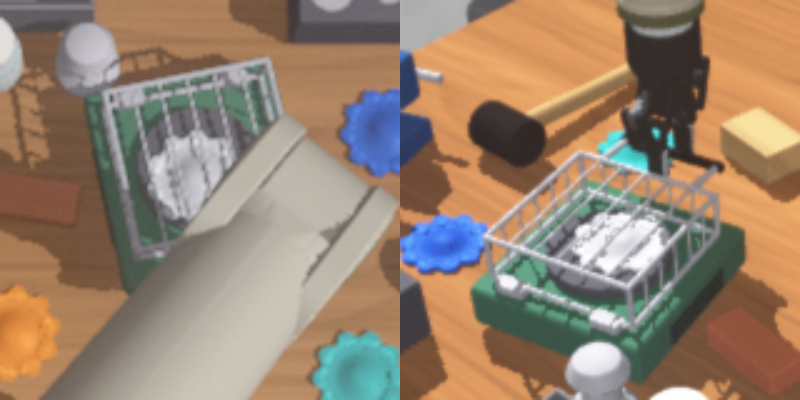

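The fingers straddle the bar: one stands in the gap at (655,165), the bar shows beyond it at (700,160), and there is no contact force. Grip, check that the arc is reachable, then lift 12°.

```bash
cat >> h.py <<'E'
def arc(th,H0):  # TCP target at guard angle th (deg), H0 = grasped handle position when shut
    p=np.radians(th)+np.arctan2(47,210);rad=np.hypot(210,47)
    hinge=H0+210*mx-[0,0,47]
    return hinge-rad*np.cos(p)*mx+[0,0,rad*np.sin(p)]
E
python3 - <<'E'
from h import *
r.grip(0.0,60)
o=readout.observe();print(o["opening"]*85,o["grasp_force"],o["force"],o["ee_pos"])
H0=np.array([*o["ee_pos"][:2],104.]);np.save("H0.npy",H0)
for t in(0,20,40,60):print(t,arc(t,H0),np.round(ik(arc(t,H0),O)))
if 8<o["opening"]*85<20:
    for t in(3,6,9,12):
        r.move_linear(arc(t,H0),max_speed=25);o=readout.observe();print(t,o["force"],o["grasp_force"],o["time_s"])
E
```

```text
10.190580061380528 58.36481988430023 [ 5.10315712 -0.74275288 -2.68663031] [ 518.84526642 -198.75733653  104.55752156]
0 [ 518.84526642 -198.75733653  104.        ] [-24.  29.  55. 102. -26.  63.  51.]
20 [ 547.02763784 -193.12594303  172.98978328] [-25.  28.  57.  94. -24.  71.  47.]
40 [ 596.64888537 -183.21063935  227.98948686] [-23.  31.  56.  82. -26.  80.  44.]
60 [ 661.72395423 -170.20735747  262.36533479] [-18.  37.  53.  68. -29.  88.  41.]
3 [ 1.50880857 -0.51569544 -5.6781042 ] 58.40295732021332 6.5167
6 [-3.2246623  -0.73731674 -3.94710166] 58.51009726524353 7.1167
9 [-6.20284835  0.29692514 -1.61739673] 58.49654495716095 7.7167
12 [-6.15247235  0.38131849 -2.50201877] 58.39572608470917 8.3167
```

Forces are small. I'll continue to 60° and stop if they grow.

```bash
python3 - <<'E'
from h import *
H0=np.load("H0.npy")
for t in range(18,61,6):
    r.move_linear(arc(t,H0),max_speed=30);o=readout.observe();print(t,o["force"].round(1),o["grasp_force"].round(),o["time_s"])
    if np.linalg.norm(o["force"])>30: print("stop");break
r.sleep(.5);o=readout.observe();print(o["force"],o["ee_pos"],o["opening"]*85,o["time_s"])
a=snapshot("top")[60:260,200:400];b=snapshot("scene")[60:260,120:320]
cv2.imwrite("pics/end.png",np.hstack([cv2.resize(x,(400,400)) for x in(a,b)])[:,:,::-1])
E
```

```text
Traceback (most recent call last):
AttributeError: 'float' object has no attribute 'round'
```

```bash
python3 - <<'E'
from h import *
H0=np.load("H0.npy")
for t in range(24,61,6):
    r.move_linear(arc(t,H0),max_speed=30);o=readout.observe();print(t,o["force"].round(1),o["grasp_force"],o["time_s"])
    if np.linalg.norm(o["force"])>30: print("stop");break
r.sleep(.5);o=readout.observe();print(o["force"],o["ee_pos"],o["opening"]*85,o["time_s"])
a=snapshot("top")[60:260,200:400];b=snapshot("scene")[60:260,120:320]
cv2.imwrite("pics/end.png",np.hstack([cv2.resize(x,(400,400)) for x in(a,b)])[:,:,::-1])
E
```

```text
24 [-13.    2.7   2.4] 58.45522463321686 10.1167
30 [-18.6   3.2   8.6] 58.56202304363251 11.0167
36 [-21.4   6.4  16. ] 58.67185950279236 11.9167
42 [-17.8   5.3  18.1] 60.88735520839691 12.8167
48 [-17.6   6.2  19.1] 60.536309480667114 13.7167
54 [-13.2   3.6  16.3] 61.2042510509491 14.6167
60 [-10.    3.7  12.4] 61.719034910202026 15.5167
[-10.63379625   5.02335112  13.11193882] [ 661.76990242 -169.81466398  265.70491375] 9.635936836353842 16.0167
```

View pics/end.png

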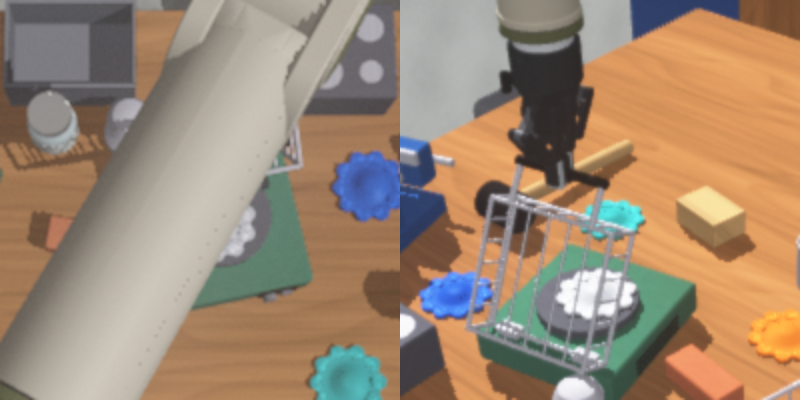

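The guard stands raised and held. In the scene crop the bar runs (520,160)-(606,185) with the fingers at its middle, and the dish lies untouched on its plate. I'll check the angle by fitting it to the bar's midpoint in the picture.

```bash
python3 - <<'E'
from h import *
H0=np.load("H0.npy")
print("seen bar mid",(563-400)/2+120,172.5/2+60)
for t in(54,57,60,63,66):
    x=P("scene")@np.r_[arc(t,H0),1];print(t,x[:2]/x[2])
o=readout.observe();h=H0+210*mx-[0,0,47]
for hh in(h,Hi):
    d=o["ee_pos"]-hh;print(np.degrees(np.arctan2(d[2],-d@mx))-12.6,np.hypot(d[2],d@mx))
print(o["force"],abs(o["qvel"]).max(),o["time_s"])
E
```

```text
seen bar mid 201.5 146.25
54 [205.35088    144.42128016]
57 [202.5296827  145.01257465]
60 [199.63445776 145.86733377]
63 [196.67302902 146.98929309]
66 [193.65387825 148.38119906]
60.29800697292212 218.34005452229943
59.20696507291141 215.58201771624184
[-10.31435547   3.4817202   12.47644928] 0.10553641008769707 16.1167
```

```bash
python3 -c "
from cell import *
print(r.job_done())"
```

```text
the job is handed in; nothing more can be done
None
```

I handed the job in with the gripper holding the right-hand machine's guard, the one over the scalloped dish, by the middle of its bar at about 59–60° and still; the dish looked unmoved, I never went near the other guard, and no verdict came back.

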